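# Check that a closed instrument case is really empty

### The job

The left-hand of the two closed cases on the sloping stand is supposed to have been emptied: lift it clear of the stand and rock it end for end, dipping the end that was uppermost about 25 degrees below level and then raising it about 25 degrees above level again, and feel whether a heavy steel block is still inside. If it is empty, lay it flat, lid up, in the white open tray; if the block is still in it, put it back on the left bay of the stand as it was, foot against the lip. Set it down without dropping it, let go of it, and leave the right-hand case, the foam tray of bottles and the dish alone.

Things in the scene. Friction and masses are not known exactly. Their poses are not given: they have to be found in the camera images.
- left_case: Case to check: closed grey plastic box 140 x 56 x 46 mm (x, y, z), in the stand's left (+y) bay; the lid stays shut. Origin: centre of its underside; z out of the lid, x along its length to the hinge end (uppermost on the stand; steel latch at the lower end). Grip across the 56 mm at mid length, along its own -z. Weight in all under 1.9 N empty, over 4.2 N with the block; about even odds.
- right_case: Identical case in the right (-y) bay, 140 mm away, same frame; leave it, its contents do not matter. Contents of either case do not show: an emptied one (160 g) has only a loose 12 g foam pad in it, one not emptied a loose steel block of about 350 g, 50 mm long, that slides 80 mm from end to end when the case is tipped.
- rack: Fixed aluminium stand, 270 mm wide (y), 150 mm deep, with a plane deck rising at 24 degrees from horizontal along its +x (away from the robot) to 0.145 m; a lip 14 mm high over the deck along its lower edge stops the cases. Origin: on the bench under the middle; z up, x level.
- left_bay (a point): Point on the left bay's deck, 110 mm above the bench, where the origin of the left case lies when its foot is against the lip; axes as the stand's (not tilted).
- tray: Fixed white plastic open tray, outside 220 x 165 x 26 mm (x, y, z), walls and floor 4 mm. Stands to the left or right of the stand. Origin: centre of its underside on the bench, z up, x along its length.
- bottle_tray: White foam tray 134 x 112 mm full of small bottles, 94 mm high, on the other side of the stand from the white tray. Origin: centre of its underside. Bystander.
- petri: Flat round dish, 62 mm diameter, 14 mm high, on the bench in front of the stand. Origin: centre of its underside. Bystander.
Things that resemble listed ones, but are neither listed nor needed, are in the scene too. What is shaped like the left_case but blue is not meant.

How it is judged:
By the outcome, as a careful person would: the job done as asked, in the order asked, and still so for the second after the job is handed in, with the robot touching nothing.
It also fails if it takes over 42 s, if anything falls off the work surface, if the arm or the gripper's body presses on something with over 40 N, if the wrist force passes 120 N, or if a joint passes its speed limit or range.

### The arm

A 6-joint arm with a two-finger parallel gripper is mounted at the origin on a cart in front of the work surface, level with it; the furniture and walls round the work are solid. World frame = base frame: x ahead of the robot, y to its left, z up, the work surface at z = 0. Lengths are in m, angles in rad, forces in N, time in s.
With the tool pointing down it reaches from about 0.3 to 0.775 m from the base axis. Payload 14.6 kg.
Tool frame: the origin (TCP) lies at the very end of the fingers, on their centre line; the grasp point (between the pads) lies 19 mm behind it; y points along the fingers, x is the direction in which the jaws open and shut, and the axes are right-handed (so a half turn about y gives the same grasp; the last joint's range is limited). The gripper opens to 94 mm and grips with 3 to 60 N. Pads are 16 mm wide; open, the fingers measure 119 mm over their backs; the gripper's body (75 mm by 177 mm) begins 78 mm behind the grasp point.
Start: joints at [-1.211, 0.3, 1.521, -0, 1.321, -0.067], TCP at [0.228, -0.501, 0.17] pointing down, gripper open.
Joint ranges: [-3.03, 3.03], [-0.79, 2.21], [0.23, 2.52], [-1.04, 4.18], [0, 3.07], [-2.55, 2.55]. Speed limits (rad/s): [2.22, 2.22, 2.57, 3.14, 3.14, 3.14].

### API

Orientations are given as [roll, pitch, yaw] about the fixed x, y, z axes, in that order (R = Rz(yaw) Ry(pitch) Rx(roll)).
In Python, from station import get_obs, cams, hand_in gives the robot as it stands. The module is installed in compiled form; this text tells all that it offers.
- The arm moves only by the tool step_arm, never from a script. Its argument "plan" is a list of rows, each an object with "grip": the closure, from -1 (fully open) to 1 (shut), so that 0 is half open; "slide": the shift along the tool's x, y, z in m, a list of three; "spin": the turn about the tool's y in degrees. A call has 1 to 20 rows; each row shifts and turns the commanded pose from where the row before left it, along the tool's axes as they then stand; what a row does not reach is not made up. A row lasts 1/12 s, in which the tool goes at most 41.7 mm and 7.16 degrees, less where a joint would pass 70% of its speed; a pose out of reach is approached as far as the arm can. A call is refused whole if a number of a shift passes 0.0417 or a number of a turn 7.16, either way. A call with a gripper value outside its range is refused whole. The fingers move at their own pace and stop on an object; "force" is the grip in N (left out, the last holds). Time passes only in rows, so rows that do not move let the fingers close. It gives the time, the measured TCP pose, the force and the opening at its end, in the units of the state.
- get_obs(): the state, without advancing time (a new reading comes with each control period).
- cams.camera(name): name is "scene" or "side" or "wrist"; returns the picture (384x512x3 uint8, blue, green, red); there is no depth.
- cams.calibration(name): a dict with "K" (3x3 intrinsics, pixels), "T" (4x4, takes a point from camera to world coordinates). Camera axes: x right, y up, looking along -z (the intrinsics and any distortion apply to the point x, -y, -z); pixel columns grow to the right and rows downward; lengths in m; the calibration is good to about 2 mm. The wrist camera is an equidistant fisheye: a pixel r from the principal point sees the ray r / f radians off the axis. A picture is of the moment at which its call begins: read the wrist's pose just before it. calibration takes no time and is no camera call; for the wrist camera it gives the pose at the moment of the call.
- hand_in(): hands the job in, once; it reports no verdict.
The state is a dict: "time_s": time; "qpos": joint angles; "joint_vel": joint speeds; "tau": joint torques, N m; "ee_pos": TCP position; "eef_rot": TCP orientation; "force": force on the tool from outside, world axes, zero at the start; "moment": the same for the moment, N m; "grip_width": finger opening in m.
Only numpy, scipy, OpenCV 4.12 (cv2) and the standard library are available. Lean on these libraries where they do the work, as an engineer would, in place of code of your own. Each camera call takes 0.05 s, during which the arm holds its last target.

## Working session

There is one attempt and no reset: what is moved stays moved. The work goes in short steps, Python scripts to look and compute and a tool call to move; the robot and the scene stay as the last step left them, time stands still between calls to the robot, and variables do not carry over. Pictures are saved under pics/ and viewed, and the job is handed in when it is done.

Besides the shell and the picture viewer there is one more tool, called after ">>>" as a command line: name --argument value ..., lists and objects as JSON in quotes. step_arm: Moves the arm, as the interface text tells. Its arguments: {"type":"object","properties":{"plan":{"type":"array","items":{"type":"object","properties":{"grip":{"type":"number"},"slide":{"type":"array","items":{"type":"number"}},"spin":{"type":"number"}}}},"force":{"type":"number"}},"required":["plan"]}

```bash
ls; mkdir -p pics; python3 - <<'E'
from station import get_obs, cams
import cv2
for n in ["scene","side","wrist"]:
    c=cams.calibration(n); print(n,c)
    cv2.imwrite(f"pics/{n}0.png",cams.camera(n))
print(get_obs())
E
```

```text
pics
scene {'K': array([[356.95941379,   0.        , 262.09778489],
       [  0.        , 356.95941379, 185.62426434],
       [  0.        ,   0.        ,   1.        ]]), 'T': array([[-0.68284731,  0.51219275, -0.52093967,  0.03509878],
       [-0.7305588 , -0.48053855,  0.4851459 ,  0.45532932],
       [-0.00184338,  0.71185764,  0.70232137,  0.74019258],
       [ 0.        ,  0.        ,  0.        ,  1.        ]])}
side {'K': array([[401.41981506,   0.        , 258.54980842],
       [  0.        , 401.41981506, 192.53614137],
       [  0.        ,   0.        ,   1.        ]]), 'T': array([[ 9.96793711e-01, -4.81627815e-02,  6.38955764e-02,
         5.56062585e-01],
       [ 8.00099039e-02,  6.08393325e-01, -7.89592286e-01,
        -8.46349738e-01],
       [-8.44681411e-04,  7.92172903e-01,  6.10296140e-01,
         7.30227845e-01],
       [ 0.00000000e+00,  0.00000000e+00,  0.00000000e+00,
         1.00000000e+00]])}
wrist {'K': array([[297.31863964,   0.        , 253.25245598],
       [  0.        , 297.31863964, 187.70198265],
       [  0.        ,   0.        ,   1.        ]]
[... 204 characters left out ...]
      ,  0.        ,  0.        ,  1.        ]])}
{'time_s': 0.15, 'qpos': array([-1.21061905e+00,  3.00282461e-01,  1.52139641e+00, -1.26251216e-05,
        1.32070468e+00, -6.66176265e-02]), 'joint_vel': array([ 0.00015572, -0.00324887, -0.00136073, -0.00071381,  0.00070147,
        0.00030171]), 'tau': array([-1.08609187e-03, -5.31966376e+01, -3.52824104e+01,  7.07809185e-02,
        2.36191432e-02, -7.98617953e-05]), 'ee_pos': array([ 0.22758559, -0.50047126,  0.16936795]), 'eef_rot': array([-1.57075588e+00,  7.89953175e-04, -1.14399828e+00]), 'force': array([0.72497203, 0.23566957, 0.12578797]), 'moment': array([ 0.03085132,  0.02766595, -0.02620553]), 'grip_width': 0.09368580455266856}
```

View pics/scene0.png

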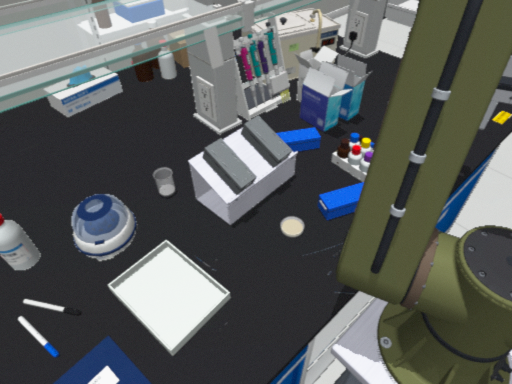

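View pics/side0.png

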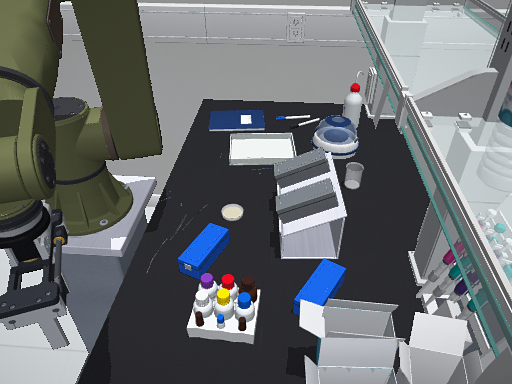

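View pics/wrist0.png

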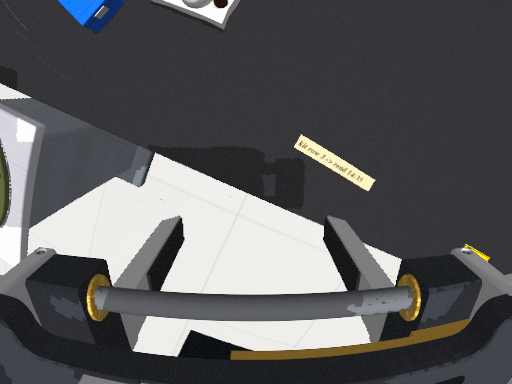

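The scene view shows the stand at about (243,175), with the left (+y) case at (229,168) and the right case at (268,142). The white tray is at (170,293), the dish at (292,226), and the bottles and blue decoys are off to the right. I'll zoom in for the corners.

```bash
python3 - <<'E'
import cv2
s=cv2.imread("pics/scene0.png")[105:225,180:310]; cv2.imwrite("pics/sc_crop.png",cv2.resize(s,None,fx=5,fy=5,interpolation=cv2.INTER_CUBIC)[:600])
s=cv2.imread("pics/side0.png")[125:265,225:365]; cv2.imwrite("pics/si_crop.png",cv2.resize(s,None,fx=4,fy=4,interpolation=cv2.INTER_CUBIC))
E
```

```text
(no output)
```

View pics/sc_crop.png

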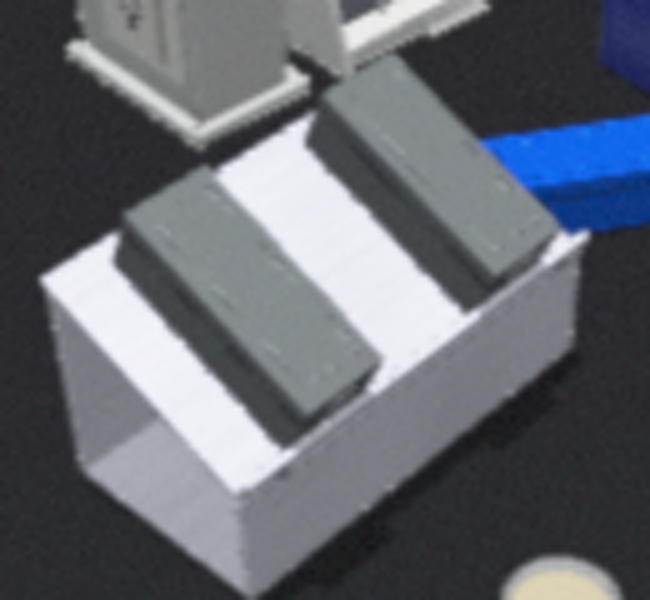

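View pics/si_crop.png

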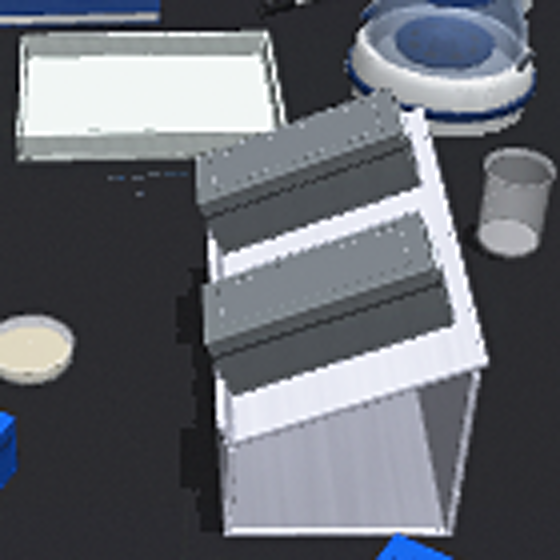

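```bash
cat > h.py <<'E'
import numpy as np
from station import cams
C={n:cams.calibration(n) for n in ["scene","side"]}
def ray(n,p):
    K,T=C[n]["K"],C[n]["T"]
    d=np.array([(p[0]-K[0,2])/K[0,0],-(p[1]-K[1,2])/K[1,1],-1.])
    d=T[:3,:3]@d; return T[:3,3],d/np.linalg.norm(d)
def plane(n,p,z):
    o,d=ray(n,p); return o+d*(z-o[2])/d[2]
def tri(p,q):
    o1,d1=ray("scene",p);o2,d2=ray("side",q)
    s=np.linalg.lstsq(np.c_[d1,-d2],o2-o1,rcond=None)[0]
    a,b=o1+s[0]*d1,o2+s[1]*d2
    return (a+b)/2,np.linalg.norm(a-b)
def sc(p): return ((p[0]+.5)/5-.5+180,(p[1]+.5)/5-.5+105)
def si(p): return ((p[0]+.5)/4-.5+225,(p[1]+.5)/4-.5+125)
E
python3 - <<'E'
from h import *
import cv2
np.set_printoptions(precision=4,suppress=True)
L={}
for k,p,q in [("h+",(123,214),(388,92)),("h-",(209,168),(408,138)),("l-",(381,358),(203,211)),("l+",(304,415),(198,155))]:
    L[k],g=tri(sc(p),si(q)); print(k,L[k],g)
print("len",[np.linalg.norm(L["h"+s]-L["l"+s]) for s in "+-"],"w",[np.linalg.norm(L[e+"+"]-L[e+"-"]) for e in "hl"])
print("lid centre",sum(L.values())/4, "axis",(L["h+"]+L["h-"]-L["l+"]-L["l-"])/2)
R={}
for k,p,q in [("R h+",(325,85),None)]: pass
# rack
print("scene base front-left",plane("scene",sc((252,598)),0),"rear-left",plane("scene",sc((82,467)),0),"front right",plane("scene",sc((575,348)),0))
print("side base front-right",plane("side",si((226,533)),0),"rear right",plane("side",si((449,533)),0))
print("top rear right", plane("side",si((487,362)),.145), "top rear left sc",plane("scene",sc((42,280)),.145))
im=cv2.imread("pics/scene0.png");
m=((im.min(2)>150)).astype(np.uint8); 
n,lab,st,ce=cv2.connectedComponentsWithStats(m)
i=lab[293,170]; c=cv2.findContours((lab==i).astype(np.uint8),0,2)[0]; c=max(c,key=cv2.contourArea); print(st[i])
h=cv2.approxPolyDP(cv2.convexHull(c),4,True)[:,0]; print(h.tolist()); 
for p in h: print(plane("scene",p,0.026))
print("dish",plane("scene",(292,226),.01))
s=im[235:355,100:240]; cv2.imwrite("pics/tray.png",cv2.resize(s,None,fx=5,fy=5,interpolation=cv2.INTER_CUBIC))
E
```

```text
h+ [0.6504 0.0792 0.1768] 0.003964820649252201
h- [0.6577 0.0219 0.1752] 0.003422259049438605
l- [0.5314 0.0142 0.1185] 0.001348060240671694
l+ [0.5244 0.0725 0.1231] 0.0004261392684211975
len [np.float64(0.13712510378754614), np.float64(0.1386407142556447)] w [np.float64(0.05773611772729059), np.float64(0.058920818531237526)]
lid centre [0.5909 0.047  0.1484] axis [0.1262 0.0072 0.0552]
scene base front-left [0.5358 0.1062 0.    ] rear-left [0.6764 0.1159 0.    ] front right [ 0.5525 -0.1622  0.    ]
side base front-right [ 0.5561 -0.1598  0.    ] rear right [ 0.6928 -0.1489  0.    ]
top rear right [ 0.6962 -0.1559  0.145 ] top rear left sc [0.6728 0.1202 0.145 ]
[ 108  240  122  111 6487]
[[165, 240], [229, 292], [171, 350], [108, 285]]
[0.5892 0.2674 0.026 ]
[0.3723 0.2411 0.026 ]
[0.3537 0.4016 0.026 ]
[0.5694 0.4268 0.026 ]
dish [ 0.4135 -0.0035  0.01  ]
```

View pics/tray.png

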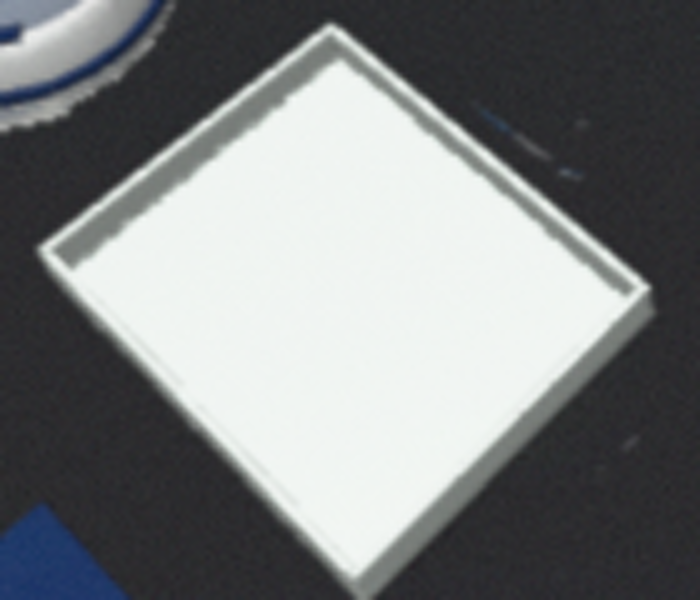

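The left case's lid centre triangulates to about (0.591, 0.047, 0.150), with yaw of about 0.06 and the expected 24° pitch. The sizes match to within 3 mm. The tray centre is about (0.471, 0.334), with yaw of about 0.12. Next I'll lift the tool, turn the jaws across the case, and travel to just above it.

>>> step_arm --plan '[{"grip": -1,"slide": [0,-0.04,0],"spin": 7},{"grip": -1,"slide": [0,-0.04,0],"spin": 7},{"grip": -1,"slide": [0,-0.04,0],"spin": 7},{"grip": -1,"slide": [-0.029,0,0.023],"spin": 0},{"grip": -1,"slide": [-0.029,0,0.023],"spin": 0},{"grip": -1,"slide": [-0.029,0,0.023],"spin": 0},{"grip": -1,"slide": [-0.029,0,0.023],"spin": 0},{"grip": -1,"slide": [-0.029,0,0.023],"spin": 0},{"grip": -1,"slide": [-0.029,0,0.023],"spin": 0},{"grip": -1,"slide": [-0.029,0,0.023],"spin": 0},{"grip": -1,"slide": [-0.029,0,0.023],"spin": 0},{"grip": -1,"slide": [-0.029,0,0.023],"spin": 0},{"grip": -1,"slide": [-0.029,0,0.023],"spin": 0},{"grip": -1,"slide": [-0.029,0,0.023],"spin": 0},{"grip": -1,"slide": [-0.029,0,0.023],"spin": 0},{"grip": -1,"slide": [-0.029,0,0.023],"spin": 0},{"grip": -1,"slide": [-0.029,0,0.023],"spin": 0},{"grip": -1,"slide": [-0.029,0,0.023],"spin": 0},{"grip": -1,"slide": [-0.029,0,0.023],"spin": 0},{"grip": -1,"slide": [-0.029,0,0.023],"spin": 0}]'

```text
time_s: 1.82
ee_pos: [0.5889, 0.0168, 0.2895]
eef_rot: [-1.571, 0.0, -1.51]
force: [-0.0, -0.3, 0.5]
grip_width: 0.0939
```

```bash
python3 - <<'E'
from station import get_obs, cams
import cv2,numpy as np
o=get_obs();np.set_printoptions(precision=4,suppress=True)
c=cams.calibration("wrist"); print(c["T"],o["qpos"],o["ee_pos"],o["eef_rot"])
cv2.imwrite("pics/wrist1.png",cams.camera("wrist"))
E
```

```text
[[ 0.0611  0.9605  0.2715  0.6679]
 [-0.9981  0.0588  0.0165  0.0223]
 [-0.0001 -0.272   0.9623  0.5045]
 [ 0.      0.      0.      1.    ]] [-0.0336  0.3351  1.2023 -0.      1.6045  1.4768] [0.5889 0.0168 0.2895] [-1.5711  0.     -1.5104]
```

View pics/wrist1.png

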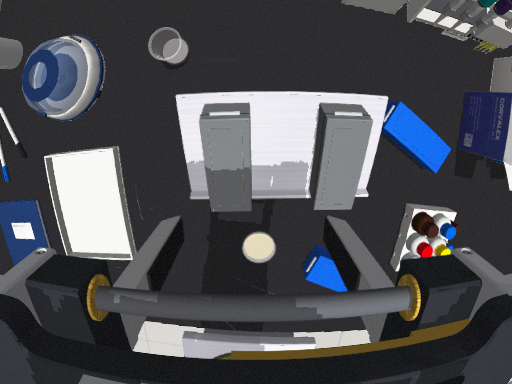

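The wrist view shows the left case spanning (202–251, 105–211), the right case around (340,157) and the tray at (90,203). I'll refine the lid corners from this view.

```bash
python3 - <<'E'
import cv2
s=cv2.imread("pics/wrist1.png")[85:220,165:265]; cv2.imwrite("pics/w1c.png",cv2.resize(s,None,fx=4.4,fy=4.4,interpolation=cv2.INTER_CUBIC))
E
```

```text
(no output)
```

View pics/w1c.png

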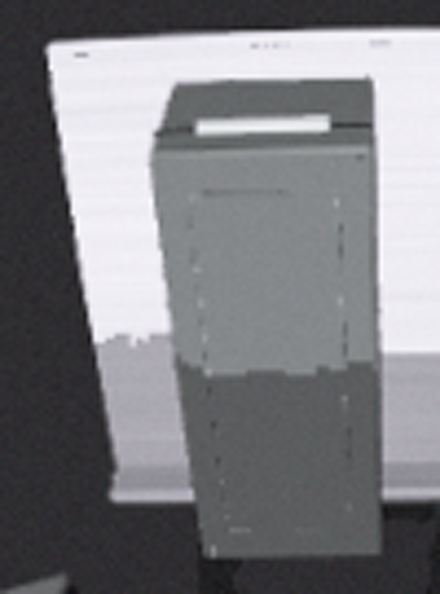

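```bash
cat >> h.py <<'E'
def wray(T,K,p):
    u=np.array([p[0]-K[0,2],p[1]-K[1,2]]);r=np.linalg.norm(u);th=r/K[0,0]
    d=np.array([np.sin(th)*u[0]/r,-np.sin(th)*u[1]/r,-np.cos(th)])
    return T[:3,3],T[:3,:3]@d
def wplane(T,K,p,z):
    o,d=wray(T,K,p);return o+d*(z-o[2])/d[2]
E
python3 - <<'E'
from h import *
np.set_printoptions(precision=4,suppress=True)
c=cams.calibration("wrist");T,K=c["T"],c["K"]
f=lambda p:((p[0]+.5)/4.4-.5+165,(p[1]+.5)/4.4-.5+85)
zc=.110+.046*np.cos(np.radians(24)); dz=.07*np.sin(np.radians(24))
P=[wplane(T,K,f(p),z) for p,z in [((153,155),zc+dz),((374,150),zc+dz),((381,555),zc-dz),((203,555),zc-dz)]]
for p in P: print(p)
P=np.array(P); print(P.mean(0)); a=(P[0]+P[1]-P[2]-P[3])/2; print(a, np.linalg.norm(a),np.arctan2(a[1],a[0]),np.linalg.norm(P[0]-P[1]),np.linalg.norm(P[2]-P[3]))
print("deck rear-left",wplane(T,K,f((50,43)),.145))
# tray rim corners
for p in [(46,157),(119,147),(133,260)]: print("tray",wplane(T,K,p,.026))
E
```

```text
[0.6516 0.0849 0.1805]
[0.6556 0.0303 0.1805]
[0.5299 0.0212 0.1236]
[0.5261 0.0765 0.1236]
[0.5908 0.0533 0.152 ]
[0.1256 0.0088 0.0569] 0.13817890007113853 0.06978817595538565 0.054753934826062334 0.05544551999593956
deck rear-left [0.68  0.122 0.145]
tray [0.5709 0.4256 0.026 ]
tray [0.5931 0.2558 0.026 ]
tray [0.3735 0.2437 0.026 ]
```

>>> step_arm --plan '[{"slide": [0,-0.0417,0]},{"slide": [0,-0.0417,0]},{"slide": [0,-0.0417,0]},{"slide": [0,-0.0417,0]},{"slide": [0,-0.0417,0]},{"slide": [0,-0.0417,0]},{"slide": [0,-0.0417,0]},{"slide": [0,-0.0417,0]},{"slide": [0,-0.0417,0]},{"slide": [0,-0.0417,0]}]'

```text
schema error: expected keys grip, slide, spin
```

```bash
python3 - <<'E'
from station import get_obs
o=get_obs(); print(o["time_s"],o["qpos"].round(4),o["ee_pos"].round(4),o["eef_rot"].round(4))
E
```

```text
1.8667 [-2.6500e-02  3.4140e-01  1.1966e+00  1.3000e-03  1.6050e+00  1.4808e+00] [0.591  0.0214 0.2884] [-1.5721e+00  1.5000e-03 -1.5072e+00]
```

>>> step_arm --plan '[{"grip": -1,"slide": [0,-0.0417,0],"spin": 0},{"grip": -1,"slide": [0,-0.0417,0],"spin": 0},{"grip": -1,"slide": [0,-0.0417,0],"spin": 0},{"grip": -1,"slide": [0,-0.0417,0],"spin": 0},{"grip": -1,"slide": [0,-0.0417,0],"spin": 0},{"grip": -1,"slide": [0,-0.0417,0],"spin": 0},{"grip": -1,"slide": [0,-0.0417,0],"spin": 0},{"grip": -1,"slide": [0,-0.0417,0],"spin": 0},{"grip": -1,"slide": [0,-0.0417,0],"spin": 0},{"grip": -1,"slide": [0,-0.0417,0],"spin": 0}]'

```text
time_s: 2.7
ee_pos: [0.5337, 0.0133, 0.6017]
eef_rot: [-1.533, -0.001, -1.511]
force: [-0.5, -0.5, 0.6]
grip_width: 0.0943
```

```bash
python3 - <<'E'
from station import get_obs
o=get_obs(); print(o["time_s"],o["qpos"].round(4),o["ee_pos"].round(4),o["eef_rot"].round(4))
E
```

```text
2.7 [-0.0453  0.4804  0.2366  0.0043  2.3867  1.4684] [0.5337 0.0133 0.6017] [-1.5328e+00 -1.0000e-03 -1.5106e+00]
```

The interface only turns the tool about its own finger axis, but pushing against the reach limit tilted it a little (roll −1.533). I'll check whether that tilt builds up and stays.

>>> step_arm --plan '[{"grip": -1,"slide": [0,-0.03,0.03],"spin": 0},{"grip": -1,"slide": [0,-0.03,0.03],"spin": 0},{"grip": -1,"slide": [0,-0.03,0.03],"spin": 0},{"grip": -1,"slide": [0,-0.03,0.03],"spin": 0}]'

```text
time_s: 3.03
ee_pos: [0.5552, 0.0178, 0.6045]
eef_rot: [-1.458, -0.004, -1.511]
force: [-0.1, -0.2, 0.6]
grip_width: 0.0937
```

```bash
python3 - <<'E'
from station import get_obs
o=get_obs(); print(o["time_s"],o["qpos"].round(4),o["ee_pos"].round(4),o["eef_rot"].round(4))
E
```

```text
3.0333 [-0.0382  0.4786  0.2362  0.0103  2.3137  1.4798] [0.5552 0.0178 0.6045] [-1.4576 -0.0035 -1.5107]
```

>>> step_arm --plan '[{"grip": -1,"slide": [0,0.04,0],"spin": 0},{"grip": -1,"slide": [0,0.04,0],"spin": 0},{"grip": -1,"slide": [0,0.04,0],"spin": 0}]'

```text
time_s: 3.28
ee_pos: [0.5667, 0.018, 0.5261]
eef_rot: [-1.455, -0.004, -1.511]
force: [1.3, -0.5, 1.0]
grip_width: 0.0938
```

```bash
python3 - <<'E'
from station import get_obs
o=get_obs(); print(o["time_s"],o["qpos"].round(4),o["ee_pos"].round(4),o["eef_rot"].round(4))
E
```

```text
3.2833 [-0.037   0.3136  0.6906  0.0084  2.0218  1.4776] [0.5667 0.018  0.5261] [-1.455  -0.0037 -1.5107]
```

The tilt does build up and stays, at about 1° per pushed row, tip outward. That gives a plan:

1. Tilt the tool about 24° at the reach limit and grip the case squarely, along its own −z.
2. Lift it, then spin 180° about the tool axis. This dips the hinge end about 24° below level. Spinning back raises it again.

First I'll fit the planar kinematics to see how to undo the tilt for a flat placing.

```bash
python3 - <<'E'
import numpy as np
np.set_printoptions(precision=4,suppress=True)
D=[((.3,1.521,1.3207),(.2276,-.5005),.1694),((.3351,1.2023,1.6045),(.5889,.0168),.2895),((.3414,1.1966,1.605),(.591,.0214),.2884),((.4804,.2366,2.3867),(.5337,.0133),.6017),((.4786,.2362,2.3137),(.5552,.0178),.6045),((.3136,.6906,2.0218),(.5667,.018),.5261)]
A=[];b=[]
for (q2,q3,q5),p,z in D:
    s=q2+q3;t=s+q5
    A.append([1,0,np.sin(q2),np.sin(s),np.cos(s),np.sin(t)]);b.append(np.hypot(*p))
    A.append([0,1,np.cos(q2),np.cos(s),-np.sin(s),np.cos(t)]);b.append(z)
x,res,rk,sv=np.linalg.lstsq(np.array(A),np.array(b),rcond=None)
print(x,rk,sv,np.abs(np.array(A)@x-b).max())
E
```

```text
[0.0006 0.2212 0.4253 0.4477 0.041  0.3074] 6 [4.7553 3.456  0.9307 0.754  0.0706 0.0566] 0.00014026519990140152
```

```bash
python3 - <<'E'
from h import *
np.set_printoptions(precision=4,suppress=True)
def pl(n,a,b):
    o,d1=ray(n,a);_,d2=ray(n,b);m=np.cross(d1,d2);m/=np.linalg.norm(m);return m,m@o
for A,B in [(((0,96),(235,37)),((355,8),(490,330))),(((0,80),(230,22)),((355,8),(490,330))),]:
    m1,c1=pl("scene",*A);m2,c2=pl("side",*B)
    dr=np.cross(m1,m2);dr/=np.linalg.norm(dr)
    for y in(0,):
        p=np.linalg.solve(np.array([m1,m2,[0,1,0]]),[c1,c2,y]);print(dr,p)
E
```

```text
[-0.0584  0.9922  0.1099] [0.7757 0.     0.3695]
[-0.0379  0.9964  0.0754] [0.7463 0.     0.4191]
```

```bash
python3 - <<'E'
import cv2
a=cv2.imread("pics/scene0.png")[0:130,0:300]; cv2.imwrite("pics/glA.png",cv2.resize(a,None,fx=2.6,fy=2.6))
E
```

```text
(no output)
```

View pics/glA.png

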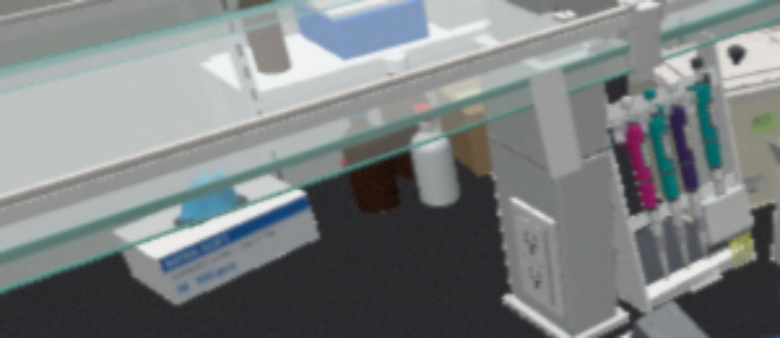

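The shelf edge is near x≈0.76, z≈0.4, so I'll keep x below about 0.68 up high. Now I'll build up the tilt, pushing mostly upward.

>>> step_arm --plan '[{"grip": -1,"slide": [0,-0.041,0.01],"spin": 0},{"grip": -1,"slide": [0,-0.041,0.01],"spin": 0},{"grip": -1,"slide": [0,-0.041,0.01],"spin": 0},{"grip": -1,"slide": [0,-0.041,0.01],"spin": 0},{"grip": -1,"slide": [0,-0.041,0.01],"spin": 0},{"grip": -1,"slide": [0,-0.041,0.01],"spin": 0},{"grip": -1,"slide": [0,-0.041,0.01],"spin": 0},{"grip": -1,"slide": [0,-0.041,0.01],"spin": 0},{"grip": -1,"slide": [0,-0.041,0.01],"spin": 0},{"grip": -1,"slide": [0,-0.041,0.01],"spin": 0}]'

```text
time_s: 4.12
ee_pos: [0.4677, 0.0169, 0.69]
eef_rot: [-1.333, -0.007, -1.511]
force: [-0.5, 0.2, 1.1]
grip_width: 0.0942
```

```bash
cat > o.py <<'E'
from station import get_obs
import numpy as np
o=get_obs(); print(o["time_s"],o["qpos"].round(4),o["ee_pos"].round(4),o["eef_rot"].round(4),"tilt",(np.degrees(o["eef_rot"][0])+90).round(2),o["force"].round(2),o["moment"].round(3),o["grip_width"].round(4))
E
python3 o.py
```

```text
Traceback (most recent call last):
  File "o.py", line 3, in <module>
    o=get_obs(); print(o["time_s"],o["qpos"].round(4),o["ee_pos"].round(4),o["eef_rot"].round(4),"tilt",(np.degrees(o["eef_rot"][0])+90).round(2),o["force"].round(2),o["moment"].round(3),o["grip_width"].round(4))
                                                                                                                                                                                           ^^^^^^^^^^^^^^^^^^^^^
AttributeError: 'float' object has no attribute 'round'
```

>>> step_arm --plan '[{"grip": -1,"slide": [0,-0.03,0.04],"spin": 0},{"grip": -1,"slide": [0,-0.03,0.04],"spin": 0},{"grip": -1,"slide": [0,-0.03,0.04],"spin": 0},{"grip": -1,"slide": [0,-0.03,0.04],"spin": 0},{"grip": -1,"slide": [0,-0.03,0.04],"spin": 0},{"grip": -1,"slide": [0,-0.03,0.04],"spin": 0},{"grip": -1,"slide": [0,-0.03,0.04],"spin": 0}]'

```text
time_s: 4.7
ee_pos: [0.5231, 0.0238, 0.6935]
eef_rot: [-1.2, -0.009, -1.512]
force: [-0.0, -0.2, -0.4]
grip_width: 0.0939
```

```bash
sed -i 's/o\["grip_width"\].round(4)/o["grip_width"]/' o.py; python3 o.py
```

```text
4.7 [-0.0406  0.3287  0.2355  0.0341  2.2067  1.4952] [0.5231 0.0238 0.6935] [-1.1996 -0.0092 -1.5121] tilt 21.27 [-0.02 -0.23 -0.4 ] [ 0.006  0.187 -0.019] 0.09390967832033613
```

>>> step_arm --plan '[{"grip": -1,"slide": [0,-0.03,0.04],"spin": 0},{"grip": -1,"slide": [0,-0.03,0.04],"spin": 0},{"grip": -1,"slide": [0,-0.03,0.04],"spin": 0}]'

```text
time_s: 4.95
ee_pos: [0.5358, 0.026, 0.7037]
eef_rot: [-1.137, -0.01, -1.512]
force: [-1.0, -0.6, 0.8]
grip_width: 0.0941
```

```bash
python3 o.py; python3 - <<'E'
from station import get_obs
import numpy as np
from scipy.spatial.transform import Rotation as R
o=get_obs(); Rm=R.from_euler("xyz",o["eef_rot"]).as_matrix(); print(Rm.round(3))
y=.065;t=np.radians(24)
cx=np.array([np.cos(t)*np.cos(y),np.cos(t)*np.sin(y),np.sin(t)]);cz=np.array([-np.sin(t)*np.cos(y),-np.sin(t)*np.sin(y),np.cos(t)])
lid=np.array([.591,.050,.152])
g=lid-cz*.020   # grasp point below lid
tcp=g+Rm[:,1]*.019
pre=tcp-Rm[:,1]*.1
print("tcp",tcp,"pre",pre)
print("slide to pre",Rm.T@(pre-o["ee_pos"]))
E
```

```text
4.95 [-0.0377  0.3222  0.2355  0.0372  2.1503  1.4998] [0.5358 0.026  0.7037] [-1.1366 -0.0102 -1.5125] tilt 24.88 [-1.03 -0.57  0.81] [ 0.074  0.166 -0.001] 0.09411133884896809
[[ 0.058  0.421  0.905]
 [-0.998  0.015  0.057]
 [ 0.01  -0.907  0.421]]
tcp [0.60710762 0.05081946 0.11649325] pre [0.56505466 0.0492875  0.2072082 ]
slide to pre [-0.02661059  0.46309063 -0.1810286 ]
```

Tilt is 24.9°. Moving to the pre-grasp, 100 mm back along the approach.

>>> step_arm --plan '[{"grip": -1,"slide": [-0.0022,0.0386,-0.015],"spin": 0},{"grip": -1,"slide": [-0.0022,0.0386,-0.015],"spin": 0},{"grip": -1,"slide": [-0.0022,0.0386,-0.015],"spin": 0},{"grip": -1,"slide": [-0.0022,0.0386,-0.015],"spin": 0},{"grip": -1,"slide": [-0.0022,0.0386,-0.015],"spin": 0},{"grip": -1,"slide": [-0.0022,0.0386,-0.015],"spin": 0},{"grip": -1,"slide": [-0.0022,0.0386,-0.015],"spin": 0},{"grip": -1,"slide": [-0.0022,0.0386,-0.015],"spin": 0},{"grip": -1,"slide": [-0.0022,0.0386,-0.015],"spin": 0},{"grip": -1,"slide": [-0.0022,0.0386,-0.015],"spin": 0},{"grip": -1,"slide": [-0.0022,0.0386,-0.015],"spin": 0},{"grip": -1,"slide": [-0.0022,0.0386,-0.015],"spin": 0},{"grip": -1,"slide": [0,0,0],"spin": 0}]'

```text
time_s: 6.03
ee_pos: [0.5622, 0.0465, 0.268]
eef_rot: [-1.149, -0.009, -1.512]
force: [-0.8, -1.1, -1.5]
grip_width: 0.0936
```

```bash
python3 o.py; python3 - <<'E'
from station import get_obs,cams
import numpy as np,cv2
from scipy.spatial.transform import Rotation as R
o=get_obs(); Rm=R.from_euler("xyz",o["eef_rot"]).as_matrix()
print("to tcp",Rm.T@(np.array([.6071,.0508,.1165])-o["ee_pos"]))
np.save("Tw.npy",cams.calibration("wrist")["T"])
w=cams.camera("wrist")
s=cams.camera("scene")
cv2.imwrite("pics/w2.png",w); cv2.imwrite("pics/s2.png",s)
E
```

```text
6.0333 [ 0.0116 -0.0029  1.7021  0.0129  1.0208  1.5178] [0.5622 0.0465 0.268 ] [-1.1491 -0.0089 -1.5125] tilt 24.16 [-0.76 -1.07 -1.48] [-0.025  0.241 -0.029] 0.0936295397324935
to tcp [-0.00300195  0.15669041 -0.02088803]
```

View pics/w2.png

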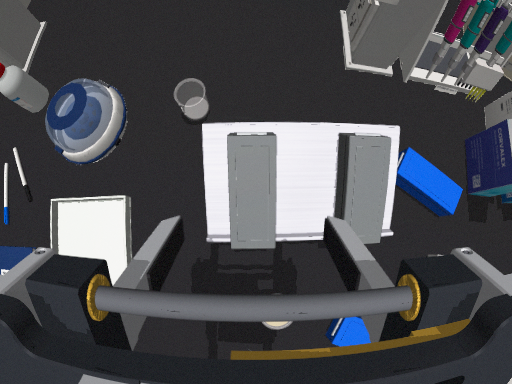

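View pics/s2.png

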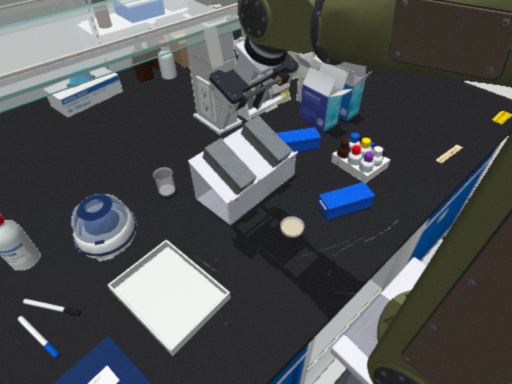

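The tilted wrist view shows the left case centred between the fingers (columns 229–277, finger centre about 254). I'll check its position again from this view.

```bash
python3 - <<'E'
from h import *
from station import get_obs
from scipy.spatial.transform import Rotation as R
import cv2
np.set_printoptions(precision=4,suppress=True)
T=np.load("Tw.npy");K=cams.calibration("wrist")["K"]
zc=.152; dz=.0285
P=np.array([wplane(T,K,p,z) for p,z in [((229,135.5),zc+dz),((277,135),zc+dz),((276.5,248),zc-dz),((229.5,248.5),zc-dz)]])
print(P,P.mean(0)); a=(P[0]+P[1]-P[2]-P[3])/2; print(np.linalg.norm(a),np.arctan2(a[1],a[0]),np.linalg.norm(P[0]-P[1]))
o=get_obs();Rm=R.from_euler("xyz",o["eef_rot"]).as_matrix()
lid=P.mean(0);t=np.radians(24);cz=np.array([-np.sin(t),-np.sin(t)*.065,np.cos(t)])
tcp=lid-cz*.02+Rm[:,1]*.019; print(tcp,Rm.T@(tcp-o["ee_pos"]),o["eef_rot"])
s=cv2.imread("pics/w2.png")[120:260,190:330]; cv2.imwrite("pics/w2c.png",cv2.resize(s,None,fx=4,fy=4,interpolation=cv2.INTER_CUBIC))
E
```

```text
[[0.6502 0.0789 0.1805]
 [0.6541 0.0254 0.1805]
 [0.5271 0.0148 0.1235]
 [0.523  0.0735 0.1235]] [0.5886 0.0481 0.152 ]
0.13956916277254675 0.06269965690362402 0.053657349026204636
[0.6047 0.049  0.1165] [-0.0018  0.1626 -0.0312] [-1.1384 -0.0094 -1.5125]
```

View pics/w2c.png

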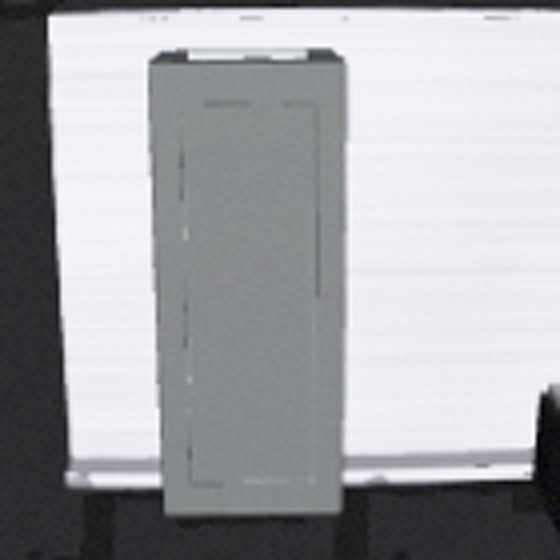

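>>> step_arm --plan '[{"grip": -1,"slide": [-0.001,0,-0.015],"spin": 0},{"grip": -1,"slide": [-0.001,0.01,-0.015],"spin": 0},{"grip": -1,"slide": [0,0.03,0],"spin": 0},{"grip": -1,"slide": [0,0.03,0],"spin": 0},{"grip": -1,"slide": [0,0.03,0],"spin": 0},{"grip": -1,"slide": [0,0.02,0],"spin": 0},{"grip": -1,"slide": [0,0.02,0],"spin": 0},{"grip": -1,"slide": [0,0.012,0],"spin": 0},{"grip": -1,"slide": [0,0,0],"spin": 0},{"grip": -1,"slide": [0,0,0],"spin": 0}]'

```text
time_s: 6.97
ee_pos: [0.6021, 0.049, 0.1273]
eef_rot: [-1.137, -0.01, -1.513]
force: [0.1, -0.2, -0.5]
grip_width: 0.0939
```

```bash
python3 o.py; python3 - <<'E'
from station import get_obs,cams
import numpy as np,cv2
from scipy.spatial.transform import Rotation as R
o=get_obs(); Rm=R.from_euler("xyz",o["eef_rot"]).as_matrix()
print("to tcp",Rm.T@(np.array([.606,.050,.1165])-o["ee_pos"]))
s=cams.camera("side")[90:290,190:400]
cv2.imwrite("pics/s3.png",cv2.resize(s,None,fx=3,fy=3))
E
```

```text
6.9667 [0.0159 0.21   1.8092 0.0143 0.6883 1.5176] [0.6021 0.049  0.1273] [-1.1366 -0.0095 -1.5128] tilt 24.88 [ 0.09 -0.16 -0.54] [-0.012  0.192  0.025] 0.09388523830585113
to tcp [-0.00088619  0.01148073 -0.00100026]
```

View pics/s3.png

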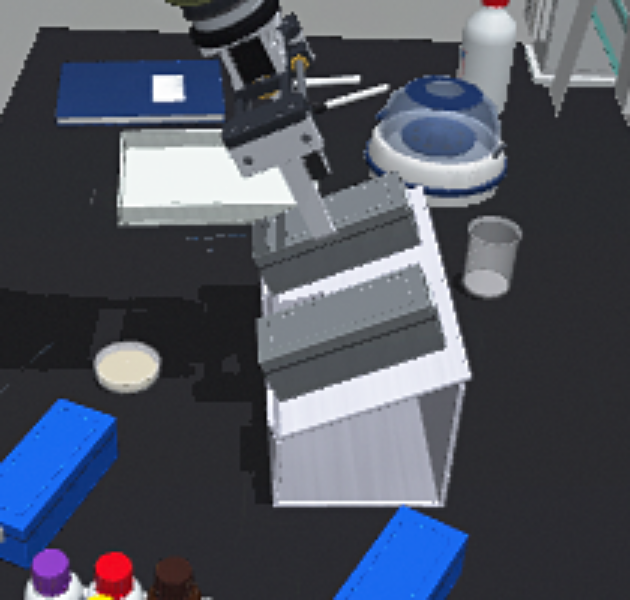

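The fingers straddle the left case at mid length, with the gripper square to the lid. I'll go 9 mm deeper and close.

>>> step_arm --plan '[{"grip": -1,"slide": [-0.001,0.009,-0.001],"spin": 0},{"grip": -1,"slide": [0,0,0],"spin": 0},{"grip": 1,"slide": [0,0,0],"spin": 0},{"grip": 1,"slide": [0,0,0],"spin": 0},{"grip": 1,"slide": [0,0,0],"spin": 0},{"grip": 1,"slide": [0,0,0],"spin": 0},{"grip": 1,"slide": [0,0,0],"spin": 0},{"grip": 1,"slide": [0,0,0],"spin": 0}]' --force 45

```text
time_s: 7.68
ee_pos: [0.6039, 0.0501, 0.1169]
eef_rot: [-1.139, -0.009, -1.513]
force: [1.8, -5.3, 2.7]
grip_width: 0.0577
```

```bash
python3 o.py
```

```text
7.6833 [0.0182 0.2285 1.8129 0.0131 0.6679 1.5203] [0.6039 0.0501 0.1169] [-1.1385 -0.0095 -1.5127] tilt 24.77 [ 1.77 -5.25  2.66] [-0.807 -0.435 -0.306] 0.05773898231476218
```

>>> step_arm --plan '[{"grip": 1,"slide": [0,0,0],"spin": 0},{"grip": 1,"slide": [0,0,0],"spin": 0},{"grip": 1,"slide": [0,0,0],"spin": 0}]'

```text
time_s: 7.93
ee_pos: [0.604, 0.05, 0.1169]
eef_rot: [-1.138, -0.01, -1.513]
force: [0.7, -2.1, 1.3]
grip_width: 0.0546
```

```bash
python3 o.py
```

```text
7.9333 [0.0181 0.2286 1.8127 0.013  0.6678 1.5203] [0.604  0.05   0.1169] [-1.1383 -0.0095 -1.5127] tilt 24.78 [ 0.7  -2.07  1.27] [-0.275 -0.02  -0.104] 0.05458262467393807
```

Gripped, at about 55 mm. Lifting away from the deck first, then straight up.

>>> step_arm --plan '[{"grip": 1,"slide": [0,-0.01,0],"spin": 0},{"grip": 1,"slide": [0,-0.02,0],"spin": 0},{"grip": 1,"slide": [0,-0.025,0.005],"spin": 0},{"grip": 1,"slide": [0,-0.03,0.01],"spin": 0},{"grip": 1,"slide": [0,-0.032,0.01],"spin": 0},{"grip": 1,"slide": [0,-0.032,0.01],"spin": 0},{"grip": 1,"slide": [0,-0.032,0.005],"spin": 0},{"grip": 1,"slide": [0,-0.032,0],"spin": 0},{"grip": 1,"slide": [0,-0.032,0],"spin": 0},{"grip": 1,"slide": [0,-0.025,0],"spin": 0},{"grip": 1,"slide": [0,-0.015,0],"spin": 0},{"grip": 1,"slide": [0,0,0],"spin": 0},{"grip": 1,"slide": [0,0,0],"spin": 0},{"grip": 1,"slide": [0,0,0],"spin": 0},{"grip": 1,"slide": [0,0,0],"spin": 0}]'

```text
time_s: 9.18
ee_pos: [0.5207, 0.0479, 0.3904]
eef_rot: [-1.142, -0.009, -1.513]
force: [0.1, 1.1, -5.3]
grip_width: 0.0544
```

```bash
python3 o.py; python3 - <<'E'
from station import get_obs,cams
import cv2
w=cams.camera("wrist");s=cams.camera("side")
cv2.imwrite("pics/w4.png",w);cv2.imwrite("pics/s4.png",s)
E
```

```text
9.1833 [ 0.0165 -0.1289  1.5483  0.0093  1.2932  1.5264] [0.5207 0.0479 0.3904] [-1.1418 -0.0092 -1.5126] tilt 24.58 [ 0.13  1.06 -5.33] [ 0.027  0.533 -0.019] 0.05435922345523244
```

View pics/s4.png

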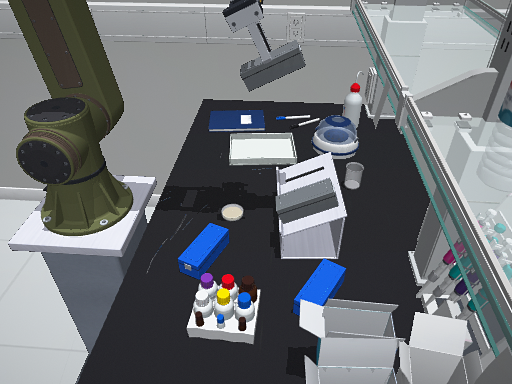

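View pics/w4.png

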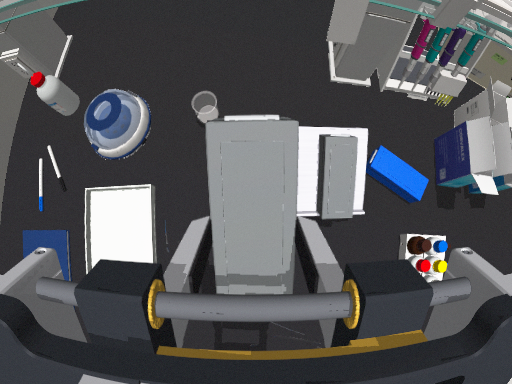

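It's held, and the pictures show the case clear of the stand. The force is about −5.3 N, which suggests the block is in it. Now I'll rock it: half a turn about the tilted tool axis dips the hinge end.

>>> step_arm --plan '[{"grip": 1,"slide": [0,0,0],"spin": -4},{"grip": 1,"slide": [0,0,0],"spin": -7},{"grip": 1,"slide": [0,0,0],"spin": -7},{"grip": 1,"slide": [0,0,0],"spin": -7},{"grip": 1,"slide": [0,0,0],"spin": -7},{"grip": 1,"slide": [0,0,0],"spin": -7},{"grip": 1,"slide": [0,0,0],"spin": -7},{"grip": 1,"slide": [0,0,0],"spin": -7},{"grip": 1,"slide": [0,0,0],"spin": -7},{"grip": 1,"slide": [0,0,0],"spin": -7},{"grip": 1,"slide": [0,0,0],"spin": -7},{"grip": 1,"slide": [0,0,0],"spin": -7},{"grip": 1,"slide": [0,0,0],"spin": -7},{"grip": 1,"slide": [0,0,0],"spin": -7}]'

```text
time_s: 10.45
ee_pos: [0.5209, 0.0479, 0.3914]
eef_rot: [-1.624, -0.428, 0.165]
force: [-0.2, -0.9, -5.2]
grip_width: 0.0547
```

```bash
python3 o.py
```

```text
10.45 [ 0.0164 -0.1295  1.5469  0.0094  1.2936 -0.1376] [0.5209 0.0479 0.3914] [-1.6236 -0.4276  0.1649] tilt -3.03 [-0.17 -0.95 -5.25] [0.103 0.59  0.043] 0.05466780092767303
```

>>> step_arm --plan '[{"grip": 1,"slide": [0,0,0],"spin": -7},{"grip": 1,"slide": [0,0,0],"spin": -7},{"grip": 1,"slide": [0,0,0],"spin": -7},{"grip": 1,"slide": [0,0,0],"spin": -7},{"grip": 1,"slide": [0,0,0],"spin": -7},{"grip": 1,"slide": [0,0,0],"spin": -7},{"grip": 1,"slide": [0,0,0],"spin": -7},{"grip": 1,"slide": [0,0,0],"spin": -7},{"grip": 1,"slide": [0,0,0],"spin": -7},{"grip": 1,"slide": [0,0,0],"spin": -7},{"grip": 1,"slide": [0,0,0],"spin": -7},{"grip": 1,"slide": [0,0,0],"spin": -7},{"grip": 1,"slide": [0,0,0],"spin": -1},{"grip": 1,"slide": [0,0,0],"spin": 0},{"grip": 1,"slide": [0,0,0],"spin": 0},{"grip": 1,"slide": [0,0,0],"spin": 0},{"grip": 1,"slide": [0,0,0],"spin": 0},{"grip": 1,"slide": [0,0,0],"spin": 0},{"grip": 1,"slide": [0,0,0],"spin": 0}]'

```text
time_s: 12.03
ee_pos: [0.5209, 0.0479, 0.3923]
eef_rot: [-2.003, 0.009, 1.628]
force: [-0.2, -0.3, -4.9]
grip_width: 0.0545
```

```bash
python3 o.py;python3 - <<'E'
from station import get_obs,cams
import cv2
s=cams.camera("side")[0:150,150:400]
cv2.imwrite("pics/s5.png",cv2.resize(s,None,fx=3,fy=3))
E
python3 o.py
```

```text
12.0333 [ 0.0164 -0.1303  1.5462  0.0092  1.2937 -1.6144] [0.5209 0.0479 0.3923] [-2.0028  0.0091  1.6282] tilt -24.75 [-0.18 -0.27 -4.86] [ 0.117  0.364 -0.007] 0.054481541066192005
12.0833 [ 0.0164 -0.1304  1.5462  0.0092  1.2937 -1.6146] [0.5209 0.0479 0.3923] [-2.0029  0.0092  1.6284] tilt -24.76 [ 1.21  0.74 -3.96] [ 0.058  0.389 -0.028] 0.05452065327709152
```

View pics/s5.png

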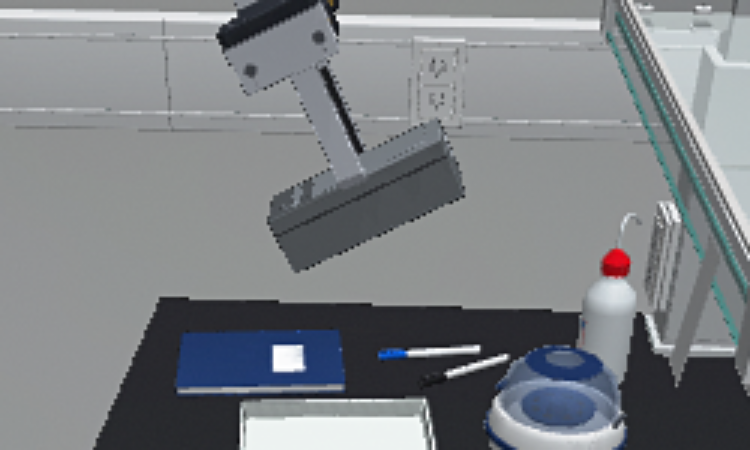

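The hinge end is dipped about 25° toward the robot and the case is square in the grip. The load is still about 5 N. Now I'll turn back to raise the hinge end.

>>> step_arm --plan '[{"grip": 1,"slide": [0,0,0],"spin": 4},{"grip": 1,"slide": [0,0,0],"spin": 7},{"grip": 1,"slide": [0,0,0],"spin": 7},{"grip": 1,"slide": [0,0,0],"spin": 7},{"grip": 1,"slide": [0,0,0],"spin": 7},{"grip": 1,"slide": [0,0,0],"spin": 7},{"grip": 1,"slide": [0,0,0],"spin": 7},{"grip": 1,"slide": [0,0,0],"spin": 7},{"grip": 1,"slide": [0,0,0],"spin": 7},{"grip": 1,"slide": [0,0,0],"spin": 7},{"grip": 1,"slide": [0,0,0],"spin": 7},{"grip": 1,"slide": [0,0,0],"spin": 7},{"grip": 1,"slide": [0,0,0],"spin": 7},{"grip": 1,"slide": [0,0,0],"spin": 7}]'

```text
time_s: 13.25
ee_pos: [0.5208, 0.0479, 0.3922]
eef_rot: [-1.538, -0.431, -0.041]
force: [-0.5, -0.0, -5.1]
grip_width: 0.0546
```

>>> step_arm --plan '[{"grip": 1,"slide": [0,0,0],"spin": 7},{"grip": 1,"slide": [0,0,0],"spin": 7},{"grip": 1,"slide": [0,0,0],"spin": 7},{"grip": 1,"slide": [0,0,0],"spin": 7},{"grip": 1,"slide": [0,0,0],"spin": 7},{"grip": 1,"slide": [0,0,0],"spin": 7},{"grip": 1,"slide": [0,0,0],"spin": 7},{"grip": 1,"slide": [0,0,0],"spin": 7},{"grip": 1,"slide": [0,0,0],"spin": 7},{"grip": 1,"slide": [0,0,0],"spin": 7},{"grip": 1,"slide": [0,0,0],"spin": 7},{"grip": 1,"slide": [0,0,0],"spin": 7},{"grip": 1,"slide": [0,0,0],"spin": 1},{"grip": 1,"slide": [0,0,0],"spin": 0},{"grip": 1,"slide": [0,0,0],"spin": 0},{"grip": 1,"slide": [0,0,0],"spin": 0},{"grip": 1,"slide": [0,0,0],"spin": 0},{"grip": 1,"slide": [0,0,0],"spin": 0},{"grip": 1,"slide": [0,0,0],"spin": 0},{"grip": 1,"slide": [0,0,0],"spin": 0}]'

```text
time_s: 14.92
ee_pos: [0.5209, 0.0479, 0.3923]
eef_rot: [-1.139, -0.01, -1.512]
force: [0.5, -0.1, -4.4]
grip_width: 0.0544
```

```bash
python3 o.py;python3 - <<'E'
from station import get_obs,cams
import cv2,numpy as np
from scipy.spatial.transform import Rotation as R
cv2.imwrite("pics/w6.png",cams.camera("wrist"))
cv2.imwrite("pics/s6.png",cv2.resize(cams.camera("side")[0:150,150:400],None,fx=3,fy=3))
o=get_obs();Rm=R.from_euler("xyz",o["eef_rot"]).as_matrix();print("to grasp tcp",Rm.T@(np.array([.604,.05,.1169])-o["ee_pos"]), "deck x",Rm.T)
E
python3 o.py
```

```text
14.9167 [ 0.0164 -0.1304  1.5462  0.0093  1.2937  1.526 ] [0.5209 0.0479 0.3923] [-1.1387 -0.0096 -1.5123] tilt 24.76 [ 0.47 -0.05 -4.42] [ 0.003  0.554 -0.011] 0.054417852777306014
to grasp tcp [ 1.23825872e-04  2.84907177e-01 -3.98809989e-02] deck x [[ 0.05834262 -0.99825099  0.00954479]
 [ 0.41860884  0.01578339 -0.90802947]
 [ 0.90629067  0.05697235  0.41879753]]
15.0167 [ 0.0164 -0.1304  1.5462  0.0092  1.2936  1.5262] [0.5209 0.0479 0.3923] [-1.1387 -0.0095 -1.5124] tilt 24.76 [-0.08  0.98 -4.09] [-0.039  0.502 -0.029] 0.05454394799931198
```

View pics/w6.png

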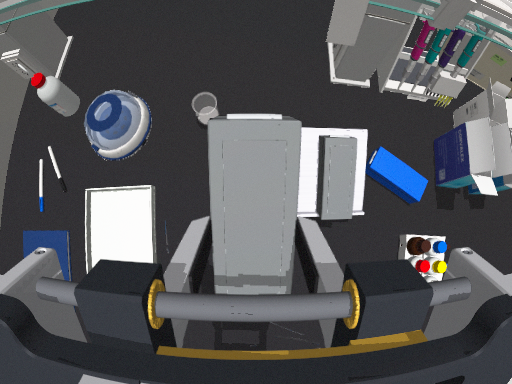

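View pics/s6.png

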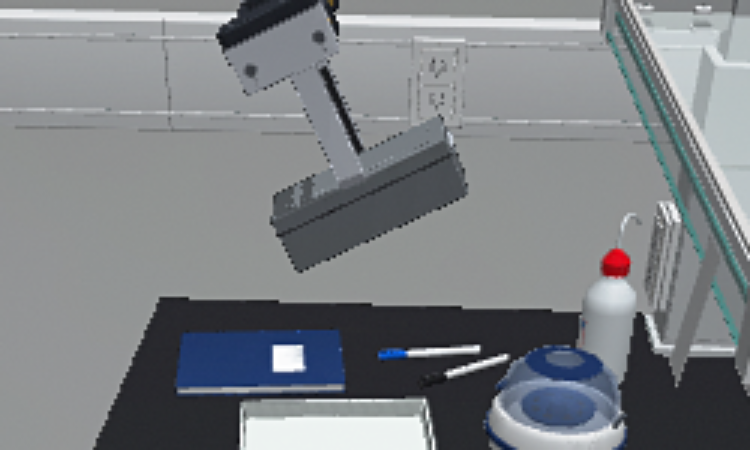

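The force is steady at 4 to 5.3 N through the whole rock, so the block is still inside and the case goes back on the left bay. The lid's top edge sits about 4 px higher in the wrist view than after the lift. I'll check how far it shifted in the grip.

```bash
python3 - <<'E'
import cv2,numpy as np
a=cv2.imread("pics/w4.png")[95:300,195:310];b=cv2.imread("pics/w6.png")[95:300,195:310]
cv2.imwrite("pics/cmp.png",cv2.resize(np.hstack([a,b]),None,fx=2.9,fy=2.9,interpolation=cv2.INTER_CUBIC))
a=cv2.imread("pics/s4.png")[20:100,225:320]
b=cv2.resize(cv2.imread("pics/s6.png"),None,fx=1/3,fy=1/3,interpolation=cv2.INTER_AREA)[20:100,75:170]
cv2.imwrite("pics/cmp2.png",cv2.resize(np.hstack([a,b]),None,fx=4,fy=4,interpolation=cv2.INTER_CUBIC))
E
```

```text
(no output)
```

View pics/cmp.png

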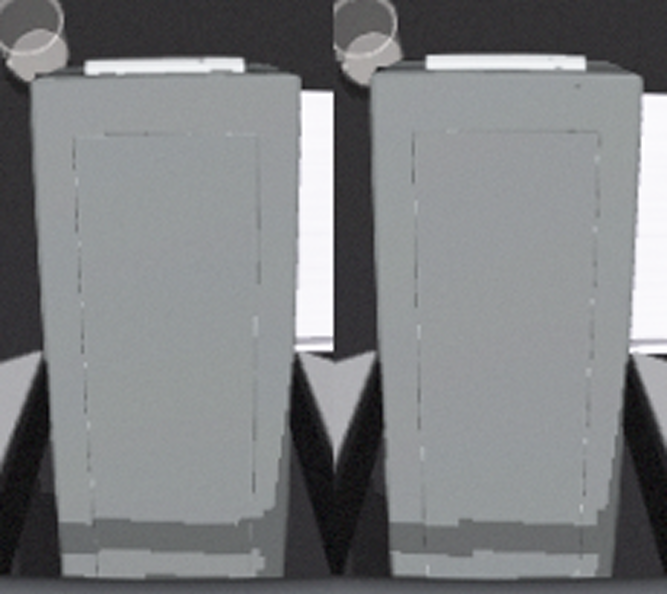

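View pics/cmp2.png

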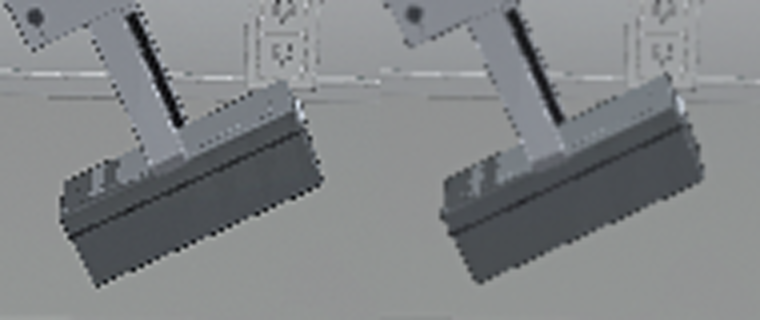

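The shift in the grip is negligible (about 1 px in the side view). Returning to the left bay, with a 4 mm up-slope margin from the lip.

>>> step_arm --plan '[{"grip": 1,"slide": [0,0.02,-0.006],"spin": 0},{"grip": 1,"slide": [0,0.034,-0.006],"spin": 0},{"grip": 1,"slide": [0,0.034,-0.006],"spin": 0},{"grip": 1,"slide": [0,0.034,-0.006],"spin": 0},{"grip": 1,"slide": [0,0.034,-0.006],"spin": 0},{"grip": 1,"slide": [0,0.034,-0.006],"spin": 0},{"grip": 1,"slide": [0,0.03,0],"spin": 0},{"grip": 1,"slide": [0,0.025,0],"spin": 0},{"grip": 1,"slide": [0,0.015,0],"spin": 0},{"grip": 1,"slide": [0,0.01,0],"spin": 0},{"grip": 1,"slide": [0,0,0],"spin": 0},{"grip": 1,"slide": [0,0,0],"spin": 0},{"grip": 1,"slide": [0,0,0],"spin": 0}]'

```text
time_s: 16.1
ee_pos: [0.6016, 0.0502, 0.1334]
eef_rot: [-1.137, -0.01, -1.513]
force: [-0.7, 0.1, -4.1]
grip_width: 0.0545
```

```bash
python3 o.py;python3 - <<'E'
from station import get_obs,cams
import cv2,numpy as np
from scipy.spatial.transform import Rotation as R
cv2.imwrite("pics/s7.png",cv2.resize(cams.camera("side")[125:265,225:365],None,fx=4,fy=4))
o=get_obs();Rm=R.from_euler("xyz",o["eef_rot"]).as_matrix();print("to grasp tcp",Rm.T@(np.array([.604,.05,.1169])-o["ee_pos"]))
E
```

```text
16.1 [0.0184 0.2016 1.8038 0.0125 0.7025 1.5211] [0.6016 0.0502 0.1334] [-1.137  -0.0095 -1.5126] tilt 24.85 [-0.7   0.15 -4.13] [-0.016  0.462 -0.014] 0.054509754715715106
to grasp tcp [ 0.00013883  0.01609824 -0.00480663]
```

View pics/s7.png

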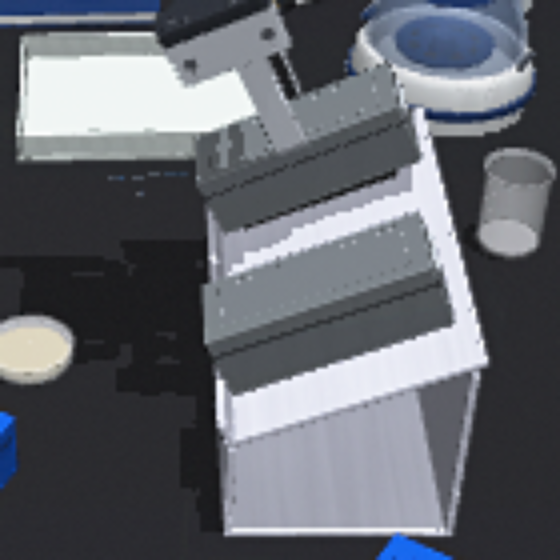

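The case is hovering about 16 mm above its original place, roughly 4.8 mm up-slope of the lip position. Lowering gently.

>>> step_arm --plan '[{"grip": 1,"slide": [0,0.006,0],"spin": 0},{"grip": 1,"slide": [0,0.004,0],"spin": 0},{"grip": 1,"slide": [0,0.003,0],"spin": 0},{"grip": 1,"slide": [0,0.002,0],"spin": 0},{"grip": 1,"slide": [0,0,0],"spin": 0},{"grip": 1,"slide": [0,0,0],"spin": 0}]'

```text
time_s: 16.65
ee_pos: [0.6076, 0.0504, 0.1185]
eef_rot: [-1.139, -0.009, -1.513]
force: [-2.8, -0.5, -1.3]
grip_width: 0.0542
```

```bash
cat > g.py <<'E'
from station import get_obs
import numpy as np
from scipy.spatial.transform import Rotation as R
o=get_obs();Rm=R.from_euler("xyz",o["eef_rot"]).as_matrix();print("to grasp tcp",(Rm.T@(np.array([.604,.05,.1169])-o["ee_pos"])).round(4),"F tool",(Rm.T@o["force"]).round(2))
E
python3 o.py; python3 g.py
```

```text
16.65 [0.0186 0.2341 1.8014 0.0128 0.6738 1.5209] [0.6076 0.0504 0.1185] [-1.1385 -0.0094 -1.5127] tilt 24.77 [-2.77 -0.54 -1.33] [0.034 0.621 0.016] 0.0541614703963042
to grasp tcp [ 0.0001 -0.     -0.004 ] F tool [ 0.37  0.04 -3.1 ]
```

The deck is now carrying the case. Sliding it down-slope to the lip.

>>> step_arm --plan '[{"grip": 1,"slide": [0,0,-0.002],"spin": 0},{"grip": 1,"slide": [0,0,-0.002],"spin": 0},{"grip": 1,"slide": [0,0,-0.001],"spin": 0},{"grip": 1,"slide": [0,0,0],"spin": 0},{"grip": 1,"slide": [0,0,0],"spin": 0}]'

```text
time_s: 17.07
ee_pos: [0.6035, 0.0502, 0.1169]
eef_rot: [-1.137, -0.009, -1.513]
force: [2.9, 0.7, 1.0]
grip_width: 0.0546
```

```bash
python3 o.py; python3 g.py
```

```text
17.0667 [0.0183 0.227  1.8152 0.0133 0.6659 1.5202] [0.6035 0.0502 0.1169] [-1.1372 -0.0094 -1.5126] tilt 24.84 [2.87 0.73 0.96] [ 0.247 -0.347  0.121] 0.05456387759915952
to grasp tcp [0.0002 0.0002 0.0005] F tool [-0.56  0.34  3.04]
```

>>> step_arm --plan '[{"grip": 1,"slide": [0,0,-0.001],"spin": 0},{"grip": 1,"slide": [0,0,0],"spin": 0},{"grip": 1,"slide": [0,0,0],"spin": 0}]'

```text
time_s: 17.32
ee_pos: [0.6031, 0.0502, 0.1171]
eef_rot: [-1.136, -0.009, -1.513]
force: [4.9, 1.9, 2.9]
grip_width: 0.0545
```

```bash
python3 o.py; python3 g.py
```

```text
17.3167 [0.0183 0.2253 1.8173 0.0135 0.6637 1.52  ] [0.6031 0.0502 0.1171] [-1.1356 -0.0094 -1.5126] tilt 24.94 [4.93 1.9  2.94] [ 0.342 -0.975  0.213] 0.05453069591312032
to grasp tcp [0.0002 0.0005 0.0007] F tool [-1.58 -0.56  5.81]
```

The force climbs while the tool is held still, so the foot is against the lip. Releasing.

>>> step_arm --plan '[{"grip": -0.4,"slide": [0,0,0],"spin": 0},{"grip": -0.4,"slide": [0,0,0],"spin": 0},{"grip": -1,"slide": [0,0,0],"spin": 0},{"grip": -1,"slide": [0,0,0],"spin": 0},{"grip": -1,"slide": [0,0,0],"spin": 0},{"grip": -1,"slide": [0,0,0],"spin": 0},{"grip": -1,"slide": [0,0,0],"spin": 0}]'

```text
time_s: 17.9
ee_pos: [0.602, 0.05, 0.1158]
eef_rot: [-1.139, -0.009, -1.513]
force: [0.8, -0.3, -0.6]
grip_width: 0.0934
```

```bash
python3 o.py; python3 g.py
```

```text
17.9 [0.018  0.226  1.8187 0.0133 0.6651 1.52  ] [0.602  0.05   0.1158] [-1.1389 -0.0095 -1.5127] tilt 24.74 [ 0.77 -0.28 -0.64] [-0.003  0.179 -0.005] 0.09344154157846196
to grasp tcp [ 0.0001 -0.0002  0.0023] F tool [0.32 0.9  0.42]
```

Open and unloaded. Backing out along the tool axis.

>>> step_arm --plan '[{"grip": -1,"slide": [0,-0.01,0],"spin": 0},{"grip": -1,"slide": [0,-0.02,0],"spin": 0},{"grip": -1,"slide": [0,-0.03,0],"spin": 0},{"grip": -1,"slide": [0,-0.035,0],"spin": 0},{"grip": -1,"slide": [0,-0.035,0],"spin": 0},{"grip": -1,"slide": [0,-0.035,0],"spin": 0},{"grip": -1,"slide": [0,-0.035,0],"spin": 0},{"grip": -1,"slide": [0,-0.02,0],"spin": 0},{"grip": -1,"slide": [0,0,0],"spin": 0},{"grip": -1,"slide": [0,0,0],"spin": 0},{"grip": -1,"slide": [0,0,0],"spin": 0}]'

```text
time_s: 18.82
ee_pos: [0.5097, 0.0465, 0.3146]
eef_rot: [-1.14, -0.009, -1.513]
force: [0.5, -0.4, -0.5]
grip_width: 0.094
```

```bash
python3 o.py; python3 - <<'E'
from station import cams
import cv2,numpy as np
a=cams.camera("side");b=cams.camera("scene")
cv2.imwrite("pics/sideF.png",a);cv2.imwrite("pics/sceneF.png",b)
A=cv2.resize(a[125:265,225:365],None,fx=3,fy=3,interpolation=cv2.INTER_CUBIC);A0=cv2.resize(cv2.imread("pics/side0.png")[125:265,225:365],None,fx=2.8,fy=2.8)
A=cv2.resize(A,A0.shape[1::-1])
cv2.imwrite("pics/fin.png",np.hstack([A0,A]))
for n,i in(("side",a),("scene",b)):
    d=cv2.absdiff(cv2.imread(f"pics/{n}0.png"),i).max(2); r=(slice(125,265),slice(225,365)) if n=="side" else (slice(105,225),slice(180,310))
    print(n,(d[r]>40).sum(),np.argwhere(d[r]>40)[:5])
s=b[105:225,180:310]; cv2.imwrite("pics/sc_cropF.png",cv2.resize(s,None,fx=5,fy=5,interpolation=cv2.INTER_CUBIC)[:600])
E
```

```text
18.8167 [ 0.0133 -0.1524  1.7381  0.0113  1.1253  1.5214] [0.5097 0.0465 0.3146] [-1.1402 -0.0093 -1.5127] tilt 24.67 [ 0.45 -0.36 -0.51] [ 0.015  0.212 -0.022] 0.09396807674542955
side 81 [[23 93]
 [23 98]
 [25 87]
 [25 93]
 [25 99]]
scene 83 [[ 0 66]
 [ 0 67]
 [ 1 66]
 [ 1 67]
 [ 2 66]]
```

View pics/fin.png

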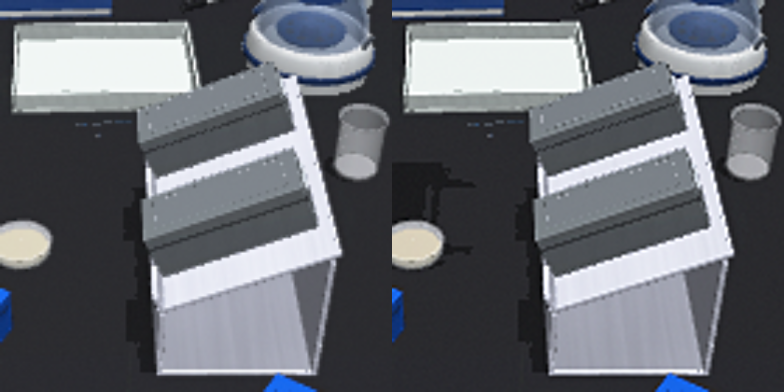

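View pics/sc_cropF.png

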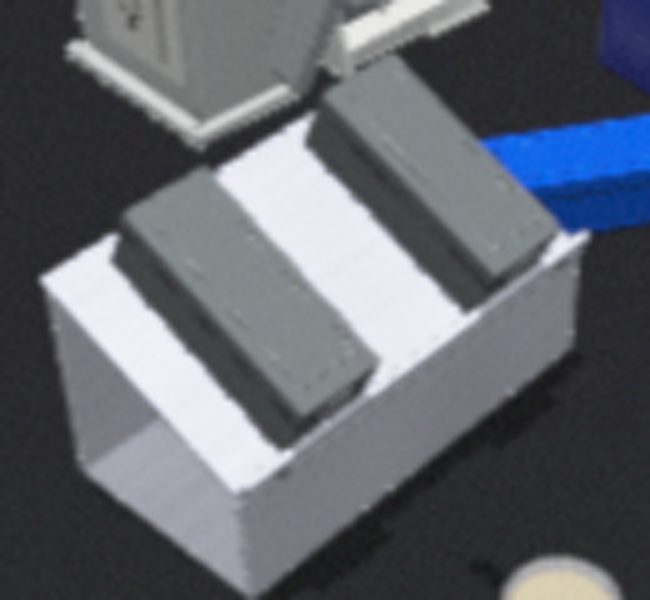

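View pics/sideF.png

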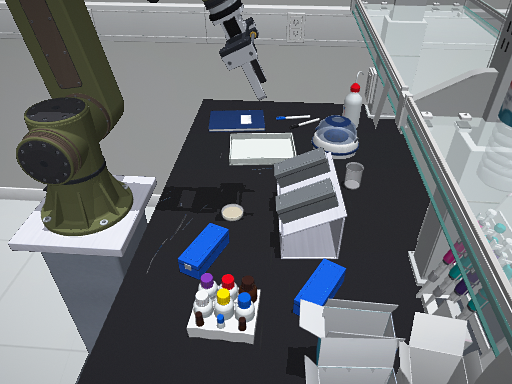

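In both views the left case is back where it started to within about 1 px, foot at the lip, and everything else is where it was. The gripper is clear. Handing in.

```bash
python3 -c "
from station import hand_in
print(hand_in())"
```

```text
the job is handed in; nothing more can be done
None
```

The left case still has the block in it, so I put it back on the left bay of the stand, foot against the lip, let go, and handed in at about 19 s.

**Rocking:** The moves only allow a turn about the finger axis. I tilted the tool about 25° by pushing it against the reach limit, gripped the case square to its lid and lifted it clear. Half a turn each way about the tilted axis then dipped the hinge end about 25° below level and raised it about 25° above level again. The case also leaned about 25° sideways midway through each turn.

**Evidence for the block:** The wrist carried about 4 to 5.3 N throughout the lift and rock, with about 1 N of noise. An empty case weighs under 1.9 N. The moment readings did not clearly show the block sliding, so the decision rests on the weight.

**Setting down:** The wrist force showed the deck taking the weight. I then slid the case down-slope until the force rose with the arm held still, and opened the gripper.

**Last checks:** Before and after pictures from both fixed cameras agree to about 1 px for the left case, with no visible change to the right case, bottle tray or dish. The gripper was open and clear, with no force beyond noise. No check failed, but lid-centre measurements from different views differed by up to about 6 mm sideways, so I used an average for the grasp.

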